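# Set the slide jig with its knurled wheel

### The job

Set the gap of the microscope-slide jig: with the fingertips on top of the knurled wheel, roll it so that the sliding jaw closes towards the fixed jaw until the jaw's front edge is in line with the pair of dark gauge marks (aim for the middle of the marks), then take the hand away. Move the jaw only by the wheel, and leave the bottle, the dish and the slide box where they stand: nothing is to be pushed about or picked up.

Things in the scene. Friction and masses are not known exactly. Their poses are not given: they have to be found in the camera images.
- jig: slide jig, screwed to the bench: grey base 120 x 250 mm (x, y) with white side rails 20 mm high and a black deck between. Origin: centre of its underside. Along its y: fixed jaw at the -y end (aluminium, 80 x 16 mm, face at y = -99 mm, top 44 mm above the bench), knurled wheel at the +y end (y = +80 mm), sliding jaw between. z is up.
- wheel: steel knurled wheel, 48 mm in diameter, 22 mm wide, upright, axle (its x) along the jig's x, between two grey cheeks (each 12 mm thick, 66 mm long, tops 48 mm above the bench). Origin: its centre, 45 mm above the bench. Dragging its top towards the jig's -y closes the sliding jaw, +y opens it: 10 mm of jaw per radian, about 0.42 mm per mm of rim travel. It stays where left; use several strokes.
- wheel_top (a point): highest point of the wheel's rim, midway across its width, 69 mm above the bench and 21 mm above the cheeks; axes as the jig's. Wheel and deck are sprung: pressed down they give up to 6 mm, taking about 4 N to begin and 11 N at the bottom (then rigid); pressing 3 to 5 mm grips well for rolling. It needs only 1 to 2 N along the rim to turn.
- jaw: sliding jaw, an aluminium block 70 mm wide with a flat toe in front, 80 mm wide and 5 mm high; block top 43 mm above the bench. Origin: middle of the toe's front lower edge (the edge that faces the fixed jaw), at the deck's surface 20 mm above the bench. It slides along the jig's y axis; 25 mm of it lies behind (+y of) the front edge.
- gauge: gauge to set to: two dark steel marks, each 8 mm wide (along the jig's y), 18 mm long, 2 mm high, clipped on the side rails, one either side of the jaw's path at x = +-52 mm. Origin: midway between the two, at rail-top height (20 mm above the bench); axes as the jig's. They lie at a different place along the rails each time, 15 to 55 mm ahead of the jaw's front edge.
- dropper: brown dropper bottle, 34 mm in diameter, 75 mm high, loose on the bench near the jig; not part of the work. Origin: centre of its underside.
- dish: round clear culture dish with lid, 64 mm in diameter, 20 mm high, loose on the bench near the jig; not part of the work. Origin: centre of its underside.
- slidebox: closed slide box, grey with white lid, 52 x 82 x 37 mm high, loose on the bench near the jig; not part of the work. Origin: centre of its underside.

How it is judged:
On the way:
1. the fingertips rest on the wheel (contact force between the fingers and wheel above 0.5 N), for 0.1 s.
At the end, for the whole second after the job is handed in: the sliding jaw's front edge is at rest within 4 mm of the middle of the 8 mm wide gauge marks, the robot clear of everything (y of jaw in the frame of gauge between -0.004 and 0.004 m and linear speed of jaw below 0.005 m/s); the robot touches nothing.
It fails at once if the jaw is pushed directly instead of by the wheel (contact force between any of the fingers, the arm and jaw above 1 N).
It fails at once if the bottle, dish or slide box is shifted or lifted by more than 15 mm (distance of any of dropper, dish, slidebox from where it was at the start of the episode above 0.015 m).
It also fails if it takes over 51 s, if anything falls off the work surface, if the arm or the gripper's body presses on something with over 40 N, if the wrist force passes 120 N, or if a joint passes its speed limit or range.

### The arm

A 7-joint arm with a two-finger parallel gripper is mounted at the origin on the work surface. World frame = base frame: x ahead of the robot, y to its left, z up, the work surface at z = 0. Lengths are in m, angles in rad, forces in N, time in s.
With the tool pointing down it reaches from about 0.425 to 0.925 m from the base axis. Payload 6.8 kg.
Tool frame: the origin (TCP) lies on the centre line of the jaws, within the pads' length; the fingertips stand 17 mm ahead of it and the grasp point (between the pads) lies 2 mm behind it; z points along the fingers, x is the direction in which the jaws open and shut, and the axes are right-handed (so a half turn about z gives the same grasp; the last joint's range is limited). The gripper opens to 85 mm and grips with 20 to 120 N. Pads are 22 mm wide; open, the fingers measure 114 mm over their backs; the gripper's body (76 mm by 85 mm) begins 54 mm behind the grasp point. The pads swing forward as they close: fully open they stand 13 mm farther back than shut.
Start: joints at [1.152, 0.477, 0.022, 1.555, -0.011, 1.109, -0.083], TCP at [0.206, -0.643, 0.248] pointing down, gripper open.
Joint ranges: [-2.96, 2.96], [-0.34, 2.1], [-1.41, 1.46], [0.24, 2.44], [-1.37, 4.51], [0.17, 1.92], [-2.96, 2.96]. Speed limits (rad/s): [2.39, 2.39, 3.14, 3.14, 3.14, 3.14, 3.14].

### API

Orientations are given as a rotation vector (axis times angle).
In Python, from bench import r gives the robot as it stands.
- The arm moves only by the tool arm_command, never from a script. Its argument "increments" is a list of rows, each a list of 3 entries, a list of its own where there are three numbers: the shift along the world's x, y, z in m, then the turn, a rotation vector about the world's x, y, z in rad, then the opening in per cent of the stroke, from 0 (shut) to 100 (fully open). A call has 1 to 10 rows; each row is the pose to reach, as a shift and turn from the pose commanded when the call began; what a row does not reach only later rows make up. A row lasts 1/10 s, in which the tool goes at most 50 mm and 8.59 degrees, less where a joint would pass 70% of its speed; a pose out of reach is approached as far as the arm can. A call with a gripper value outside its range is refused whole. The fingers move at their own pace and stop on an object; "newtons" is the grip in N (left out, the last holds). Time passes only in rows, so rows that repeat a pose let the fingers close. It gives the time, the measured TCP pose, the force and the opening at its end, in the units of the state.
- r.get_obs(): the state, without advancing time (a new reading comes with each control period).
- r.grab_frame(name): name is "side" or "top"; returns the picture (400x640x3 uint8, blue, green, red); there is no depth.
- r.camera_model(name): a dict with "camera_matrix" (3x3 intrinsics, pixels), "camera_from_world" (4x4, takes a point from world to camera coordinates). Camera axes: x right, y down, z forward; pixel columns grow to the right and rows downward; lengths in m; the calibration is good to about 2 mm. A picture is of the moment at which its call begins. camera_model takes no time and is no camera call.
- r.hand_in(): hands the job in, once; it reports no verdict.
The state is a dict: "clock": time; "joints": joint angles; "qvel": joint speeds; "tau": joint torques, N m; "tcp_pos": TCP position; "orientation": TCP orientation; "contact_force": force on the tool from outside, world axes, zero at the start; "moment": the same for the moment, N m; "grip_width": finger opening in m.
Only numpy, scipy, OpenCV 4.12 (cv2) and the standard library are available. Lean on these libraries where they do the work, as an engineer would, in place of code of your own. Each camera call takes 0.05 s, during which the arm holds its last target. There are 200 camera calls.

## Working session

There is one attempt and no reset: what is moved stays moved. The work goes in short steps, Python scripts to look and compute and a tool call to move; the robot and the scene stay as the last step left them, time stands still between calls to the robot, and variables do not carry over. Pictures are saved under pics/ and viewed, about 8 in all and at most 12, crops included, and the job is handed in when it is done.

Besides the shell and the picture viewer there is one more tool, called after ">>>" as name([rows], argument=value, ...), one row to a line, values as JSON. arm_command: Moves the arm, as the interface text tells. Its arguments: {"type":"object","properties":{"increments":{"type":"array","items":{"type":"array"}},"newtons":{"type":"number"}},"required":["increments"]}

```bash
mkdir -p pics
cat > h.py <<'E'
import numpy as np, cv2
from bench import r
def ray(name,uv,z):
    m=r.camera_model(name);K=np.array(m["camera_matrix"]);T=np.array(m["camera_from_world"])
    R,t=T[:3,:3],T[:3,3];c=-R.T@t;d=R.T@np.linalg.solve(K,[uv[0],uv[1],1]);return c+d*(z-c[2])/d[2]
def proj(name,p):
    m=r.camera_model(name);T=np.array(m["camera_from_world"]);q=np.array(m["camera_matrix"])@(T[:3,:3]@p+T[:3,3]);return q[:2]/q[2]
E
python3 - <<'E'
from h import *
for n in("top","side"):
    cv2.imwrite(f"pics/{n}0.png",r.grab_frame(n)); m=r.camera_model(n); print(n,np.round(m["camera_matrix"],1).tolist(),np.round(m["camera_from_world"],3).tolist())
print(r.get_obs())
E
```

```text
top [[407.8, 0.0, 323.5], [0.0, 407.8, 201.1], [0.0, 0.0, 1.0]] [[-0.022, -1.0, 0.01, -0.028], [-0.99, 0.021, -0.136, 0.648], [0.136, -0.013, -0.991, 0.722], [0.0, 0.0, 0.0, 1.0]]
side [[408.3, 0.0, 319.8], [0.0, 408.3, 196.7], [0.0, 0.0, 1.0]] [[0.683, -0.731, 0.0, -0.476], [-0.519, -0.485, -0.704, 0.357], [0.514, 0.48, -0.711, 0.373], [0.0, 0.0, 0.0, 1.0]]
{'clock': 0.1, 'joints': array([ 1.15186358,  0.47772435,  0.02236523,  1.55632599, -0.0115081 ,
        1.10932879, -0.08305569]), 'qvel': array([-0.00085852, -0.00332928, -0.00079986, -0.00174975, -0.0005741 ,
        0.00052935,  0.00105633]), 'tau': array([ 3.90105561e-03, -5.97759283e+01,  1.61373261e+00, -2.81949824e+01,
        1.28905463e-02,  5.18428569e-03,  3.01616967e-05]), 'tcp_pos': array([ 0.20627696, -0.64218154,  0.24742996]), 'orientation': array([-2.53785798e+00,  1.85023928e+00,  2.21252543e-03]), 'contact_force': array([-0.29867212,  0.18827467, -0.00710357]), 'moment': array([ 0.01911161,  0.04692219, -0.04926611]), 'grip_width': 0.08533196786995047}
```

View pics/top0.png

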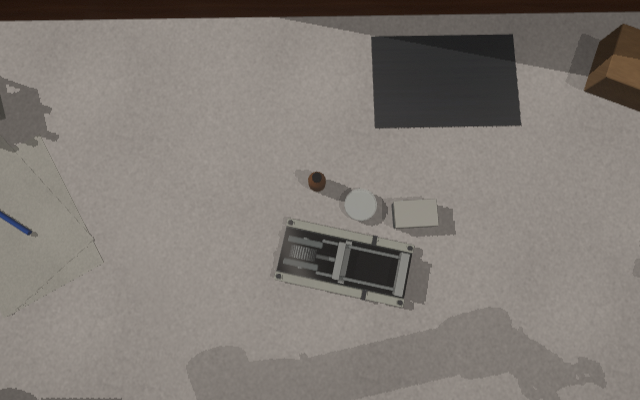

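View pics/side0.png

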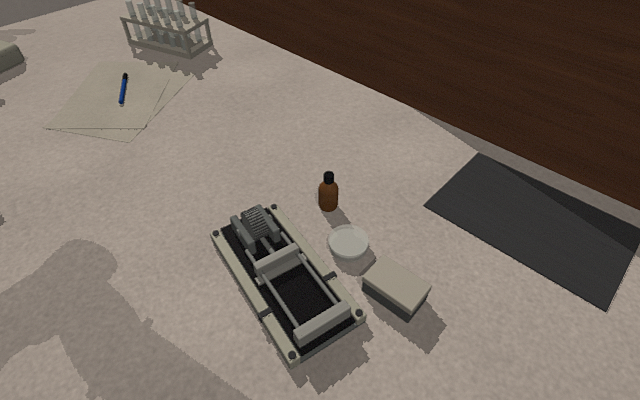

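The top view shows the wheel at about (302,253), the jaw at (342,262), gauge marks at (375,240) and (364,295), and the fixed jaw at (403,273). The bottle, dish and box lie on the far (+x) side. I'll enlarge both views to measure.

Run:
```python
from h import *
a=cv2.imread("pics/top0.png")[212:312,268:423]; b=cv2.imread("pics/side0.png")[195:365,200:375]
cv2.imwrite("pics/topc.png",cv2.convertScaleAbs(cv2.resize(a,None,fx=5,fy=5,interpolation=cv2.INTER_CUBIC),alpha=1.5))
cv2.imwrite("pics/sidec.png",cv2.convertScaleAbs(cv2.resize(b,None,fx=3.5,fy=3.5,interpolation=cv2.INTER_CUBIC),alpha=1.5))
```

```text
(no output)
```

View pics/topc.png

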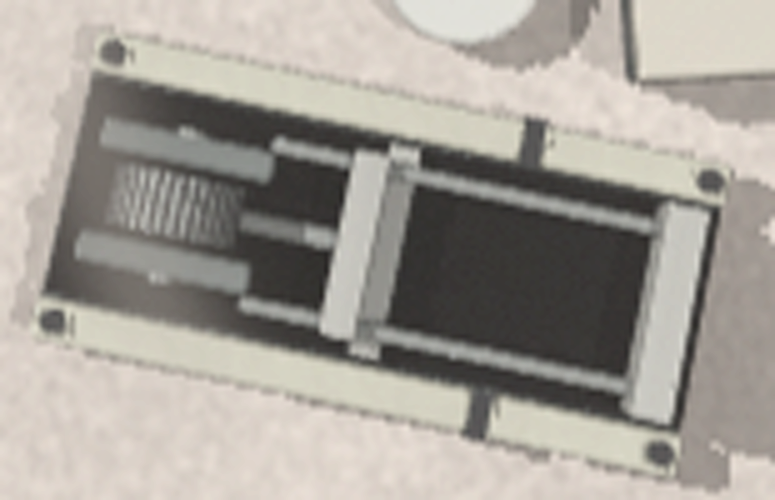

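View pics/sidec.png

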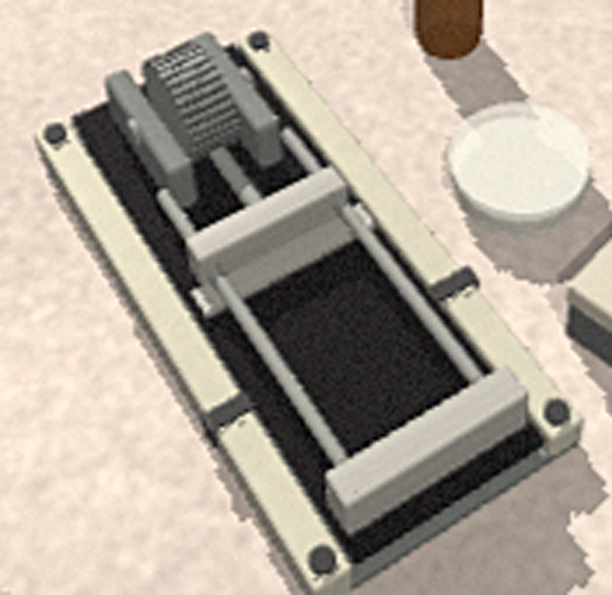

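The top crop shows screws at (113,52), (711,180), (659,452), (52,321), marks centred at (535,143) and (480,413), and toe front corners at about (420,158) and (381,348). In the side crop the same features are at screws (259,40), (557,411), (322,559), (55,132), marks (455,283) and (230,412), and toe front (372,221) and (215,312).

Run:
```python
from h import *
def meas(n,pts,off,s,z): return np.array([ray(n,[(p[0]+.5)/s-.5+off[0],(p[1]+.5)/s-.5+off[1]],z)[:2] for p in pts])
D={"top":(dict(sc=[(113,52),(711,180),(659,452),(52,321)],mk=[(535,143),(480,413)],toe=[(420,158),(381,348)],wh=[(178,205)]),(268,212),5),
"side":(dict(sc=[(259,40),(557,411),(322,559),(55,132)],mk=[(455,283),(230,412)],toe=[(372,221),(215,312)],wh=[(190,80)]),(200,195),3.5)}
for n,(d,o,s) in D.items():
    S=meas(n,d["sc"],o,s,.021);c=S.mean(0);y=(S[0]+S[3]-S[1]-S[2]);y/=np.linalg.norm(y);x=np.array([y[1],-y[0]])
    mk=meas(n,d["mk"],o,s,.021 if n=="top" else .021);t=meas(n,d["toe"],o,s,.025);w=meas(n,d["wh"],o,s,.069)
    f=lambda P:np.round(np.c_[(P-c)@x,(P-c)@y]*1e3,1).tolist()
    print(n,"centre",c.round(4),"y",y.round(4),"ang",np.degrees(np.arctan2(y[1],y[0])),"\n screws",f(S),"mk",f(mk),"toe",f(t),"wheel",f(w),"wheeltop world",(c+.08*y).round(4), proj(n,np.r_[c+.08*y,.069]).round(1))
from scipy.spatial.transform import Rotation as Ro
print(Ro.from_rotvec(r.get_obs()["orientation"]).as_matrix().round(3))
```

```text
top centre [ 0.5335 -0.0788] y [0.2301 0.9732] ang 76.69848586172293 
 screws [[52.1, 116.8], [52.0, -117.3], [-52.0, -116.4], [-52.1, 117.0]] mk [[51.7, -48.7], [-51.9, -47.9]] toe [[36.8, -6.5], [-35.9, -6.3]] wheel [[0.1, 77.8]] wheeltop world [ 0.552  -0.0009] [302.  252.4]
side centre [ 0.5307 -0.0789] y [0.2317 0.9728] ang 76.60174807876085 
 screws [[52.0, 116.6], [52.1, -117.0], [-52.1, -116.9], [-52.0, 117.3]] mk [[52.3, -48.0], [-52.1, -48.5]] toe [[39.1, -5.4], [-37.0, -8.4]] wheel [[-2.2, 70.4]] wheeltop world [ 0.5492 -0.0011] [252.3 212.9]
[[ 0.306 -0.952 -0.001]
 [-0.952 -0.306  0.002]
 [-0.002  0.    -1.   ]]
```

Both views agree: the screws sit at ±52/±117 mm as they should. The marks are at y≈-48.3 and the toe front at y≈-6.5, so the jaw must travel about 42 mm, or about 100 mm of rim. The wheel top is near (0.551, -0.001). I'll move above it with the fingers shut and the pad width along the rolling direction.

>>> arm_command([
  [[0.2, 0.37, 0], [0, 0, 0.6], 0],
  [[0.2, 0.37, 0], [0, 0, 0.6], 0],
  [[0.2, 0.37, 0], [0, 0, 0.6], 0],
  [[0.2, 0.37, 0], [0, 0, 0.6], 0],
  [[0.2, 0.37, 0], [0, 0, 0.6], 0],
  [[0.2, 0.37, 0], [0, 0, 0.6], 0],
  [[0.2, 0.37, 0], [0, 0, 0.6], 0],
  [[0.2, 0.37, 0], [0, 0, 0.6], 0],
  [[0.2, 0.37, 0], [0, 0, 0.6], 0],
  [[0.2, 0.37, 0], [0, 0, 0.6], 0],
], newtons=60)

```text
clock: 1.1
tcp_pos: [0.4082, -0.269, 0.2483]
orientation: [-2.974, 1.008, -0.0]
contact_force: [-0.4, 0.4, 0.0]
grip_width: -0.0002
```

>>> arm_command([
  [[0.147, 0.284, -0.06], [0, 0, 0.42], 0],
  [[0.147, 0.284, -0.06], [0, 0, 0.42], 0],
  [[0.147, 0.284, -0.06], [0, 0, 0.42], 0],
  [[0.147, 0.284, -0.06], [0, 0, 0.42], 0],
  [[0.147, 0.284, -0.06], [0, 0, 0.42], 0],
  [[0.147, 0.284, -0.06], [0, 0, 0.42], 0],
  [[0.147, 0.284, -0.06], [0, 0, 0.42], 0],
  [[0.147, 0.284, -0.13], [0, 0, 0.42], 0],
  [[0.147, 0.284, -0.13], [0, 0, 0.42], 0],
  [[0.147, 0.284, -0.13], [0, 0, 0.42], 0],
])

```text
clock: 2.1
tcp_pos: [0.551, 0.0096, 0.1148]
orientation: [3.117, -0.378, -0.011]
contact_force: [-0.2, -0.9, 0.5]
grip_width: -0.0001
```

Run:
```python
from h import *
a=r.grab_frame("side")[150:350,180:380]; b=r.grab_frame("top")[150:320,230:430]
A=cv2.resize(a,(400,400),interpolation=2);B=cv2.resize(b,(400,340),interpolation=2)
cv2.imwrite("pics/above.png",np.hstack([A,cv2.copyMakeBorder(B,0,60,0,0,0)])); o=r.get_obs();print(o["tcp_pos"],o["orientation"],o["contact_force"])
```

```text
[0.55365401 0.01026326 0.11843168] [ 3.11838397e+00 -3.78223523e-01 -7.41912185e-04] [-1.17421804  0.09819655  0.81134628]
```

View pics/above.png

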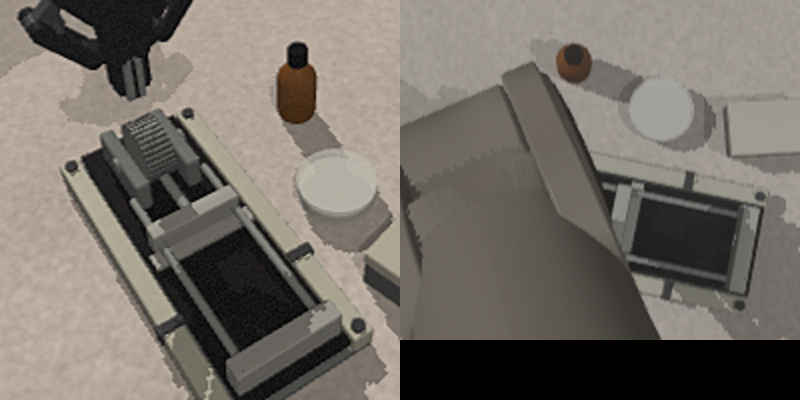

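The hand is above the rear of the wheel with the fingers shut, and nothing has been disturbed. Lowering onto the wheel.

>>> arm_command([
  [[0.001, 0.003, -0.014], [0, 0, 0], 0],
  [[0.001, 0.003, -0.024], [0, 0, 0], 0],
  [[0.001, 0.003, -0.029], [0, 0, 0], 0],
  [[0.001, 0.003, -0.033], [0, 0, 0], 0],
  [[0.001, 0.003, -0.035], [0, 0, 0], 0],
  [[0.001, 0.003, -0.035], [0, 0, 0], 0],
])

```text
clock: 2.8
tcp_pos: [0.5546, 0.0147, 0.0836]
orientation: [-3.119, 0.376, -0.0]
contact_force: [-2.1, 1.2, 4.6]
grip_width: 0.0003
```

>>> arm_command([
  [[0, 0, -0.002], [0, 0, 0], 0],
  [[-0.0009, -0.0039, -0.002], [0, 0, 0], 0],
  [[-0.0018, -0.0078, -0.002], [0, 0, 0], 0],
  [[-0.0028, -0.0117, -0.002], [0, 0, 0], 0],
  [[-0.0037, -0.0156, -0.002], [0, 0, 0], 0],
  [[-0.0046, -0.0195, -0.002], [0, 0, 0], 0],
  [[-0.0055, -0.0234, -0.002], [0, 0, 0], 0],
  [[-0.0064, -0.0273, -0.002], [0, 0, 0], 0],
  [[-0.0074, -0.0311, -0.002], [0, 0, 0], 0],
  [[-0.0074, -0.0311, -0.002], [0, 0, 0], 0],
])

```text
clock: 3.8
tcp_pos: [0.547, -0.0177, 0.082]
orientation: [3.118, -0.377, 0.001]
contact_force: [-2.3, -1.5, 6.5]
grip_width: 0.0002
```

```bash
cat > look.py <<'E'
import sys
from h import *
a=r.grab_frame("side");cv2.imwrite(f"pics/{sys.argv[1]}.png",cv2.convertScaleAbs(cv2.resize(a[195:365,200:375],None,fx=3.5,fy=3.5,interpolation=2),alpha=1.5))
o=r.get_obs();print(o["clock"],o["tcp_pos"],o["contact_force"])
E
python3 look.py s1
```

```text
3.85 [ 0.5469829  -0.01767854  0.08200648] [-2.34005714 -2.78773895  6.51853009]
```

View pics/s1.png

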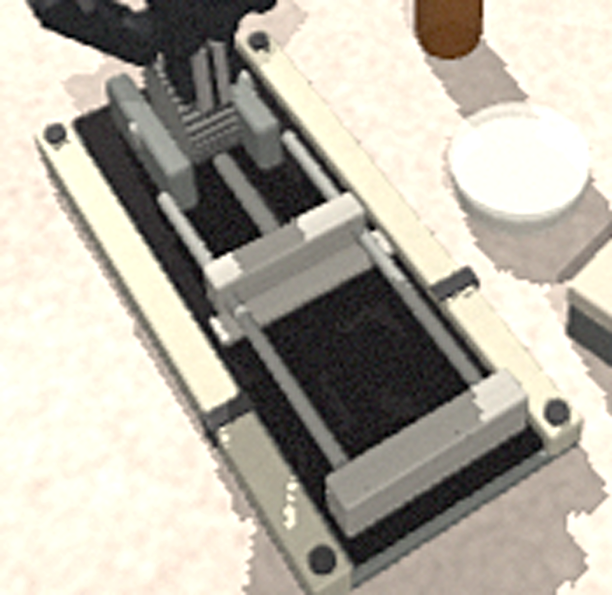

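The jaw advanced about 14 mm, as expected (toe right corner from (372,221) to about (391,248)), and nothing else moved. Next: lift, return and make a second stroke.

>>> arm_command([
  [[0, 0, 0.02], [0, 0, 0], 0],
  [[0, 0, 0.02], [0, 0, 0], 0],
  [[0.0074, 0.0311, 0.02], [0, 0, 0], 0],
  [[0.0074, 0.0311, 0.02], [0, 0, 0], 0],
  [[0.0074, 0.0311, 0.02], [0, 0, 0], 0],
  [[0.0074, 0.0311, 0.01], [0, 0, 0], 0],
  [[0.0074, 0.0311, 0.005], [0, 0, 0], 0],
  [[0.0074, 0.0311, 0.001], [0, 0, 0], 0],
  [[0.0074, 0.0311, 0], [0, 0, 0], 0],
  [[0.0074, 0.0311, 0], [0, 0, 0], 0],
])

```text
clock: 4.85
tcp_pos: [0.5543, 0.0149, 0.0813]
orientation: [-3.118, 0.376, 0.001]
contact_force: [-2.0, 2.9, 6.9]
grip_width: -0.0001
```

>>> arm_command([
  [[0, 0, 0], [0, 0, 0], 0],
  [[-0.0009, -0.0039, 0], [0, 0, 0], 0],
  [[-0.0018, -0.0078, 0], [0, 0, 0], 0],
  [[-0.0028, -0.0117, 0], [0, 0, 0], 0],
  [[-0.0037, -0.0156, 0], [0, 0, 0], 0],
  [[-0.0046, -0.0195, 0], [0, 0, 0], 0],
  [[-0.0055, -0.0234, 0], [0, 0, 0], 0],
  [[-0.0064, -0.0273, 0], [0, 0, 0], 0],
  [[-0.0074, -0.0311, 0], [0, 0, 0], 0],
  [[-0.0074, -0.0311, 0], [0, 0, 0], 0],
])

```text
clock: 5.85
tcp_pos: [0.5465, -0.0182, 0.0813]
orientation: [3.117, -0.378, -0.001]
contact_force: [-3.1, -1.2, 6.8]
grip_width: -0.0
```

>>> arm_command([
  [[0, 0, 0.02], [0, 0, 0], 0],
  [[0, 0, 0.02], [0, 0, 0], 0],
  [[0.0074, 0.0311, 0.02], [0, 0, 0], 0],
  [[0.0074, 0.0311, 0.02], [0, 0, 0], 0],
  [[0.0074, 0.0311, 0.02], [0, 0, 0], 0],
])

```text
clock: 6.35
tcp_pos: [0.5541, 0.0149, 0.1006]
orientation: [-3.119, 0.374, 0.001]
contact_force: [0.5, -0.6, -0.6]
grip_width: -0.0
```

```bash
python3 look.py s2
```

```text
6.4 [0.55399201 0.01392235 0.10055867] [ 0.89451224 -0.75464242 -0.78253497]
```

View pics/s2.png

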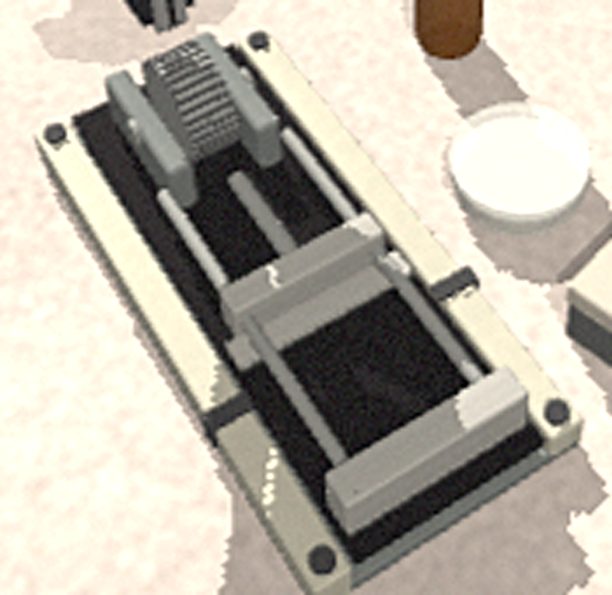

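The toe's front corners are now at about (411,270) and (255,364).

```bash
cat > y.py <<'E'
from h import *
c=np.array([.5307,-.0789]);y=np.array([.2317,.9728])
f=lambda p,z:round(float((ray("side",[(p[0]+.5)/3.5-.5+200,(p[1]+.5)/3.5-.5+195],z)[:2]-c)@y)*1e3,1)
E
python3 -c "
from y import *
print([f(p,.025) for p in [(372,221),(215,312),(411,270),(255,364)]],[f(p,.022) for p in [(455,283),(230,412)]])"
```

```text
[-5.4, -8.4, -35.0, -37.9] [-48.5, -49.0]
```

About 12–13 mm is left. I'll make a 24 mm rim stroke (about 10 mm of jaw), then measure and trim.

>>> arm_command([
  [[0, 0, -0.01], [0, 0, 0], 0],
  [[0, 0, -0.015], [0, 0, 0], 0],
  [[0, 0, -0.019], [0, 0, 0], 0],
  [[0, 0, -0.02], [0, 0, 0], 0],
  [[0, 0, -0.02], [0, 0, 0], 0],
])

```text
clock: 6.9
tcp_pos: [0.5545, 0.0151, 0.0814]
orientation: [-3.118, 0.376, 0.0]
contact_force: [-1.5, 1.8, 7.3]
grip_width: 0.0002
```

>>> arm_command([
  [[0, 0, 0], [0, 0, 0], 0],
  [[-0.0009, -0.0039, 0], [0, 0, 0], 0],
  [[-0.0018, -0.0078, 0], [0, 0, 0], 0],
  [[-0.0028, -0.0117, 0], [0, 0, 0], 0],
  [[-0.0037, -0.0156, 0], [0, 0, 0], 0],
  [[-0.0046, -0.0195, 0], [0, 0, 0], 0],
  [[-0.0055, -0.0234, 0], [0, 0, 0], 0],
  [[-0.0055, -0.0234, 0], [0, 0, 0], 0],
])

```text
clock: 7.7
tcp_pos: [0.5488, -0.0093, 0.0817]
orientation: [3.119, -0.377, -0.0]
contact_force: [-3.6, 0.9, 9.5]
grip_width: 0.0001
```

>>> arm_command([
  [[0, 0, 0.02], [0, 0, 0], 0],
  [[0, 0, 0.02], [0, 0, 0], 0],
  [[0.0055, 0.0234, 0.02], [0, 0, 0], 0],
  [[0.0055, 0.0234, 0.02], [0, 0, 0], 0],
  [[0.0055, 0.0234, 0.02], [0, 0, 0], 0],
])

```text
clock: 8.2
tcp_pos: [0.5541, 0.0145, 0.1006]
orientation: [3.119, -0.374, -0.001]
contact_force: [-0.4, -1.1, 0.8]
grip_width: 0.0
```

Run:
```python
from h import *
a=r.grab_frame("side");b=r.grab_frame("top");cv2.imwrite("pics/s3full.png",a);cv2.imwrite("pics/t3full.png",b)
f=lambda i:cv2.convertScaleAbs(cv2.resize(i,None,fx=5,fy=5,interpolation=2),alpha=1.5)
cv2.imwrite("pics/s3.png",np.hstack([f(a[250:340,250:345]),f(b[230:320,350:405])]))
```

```text
(no output)
```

View pics/s3.png

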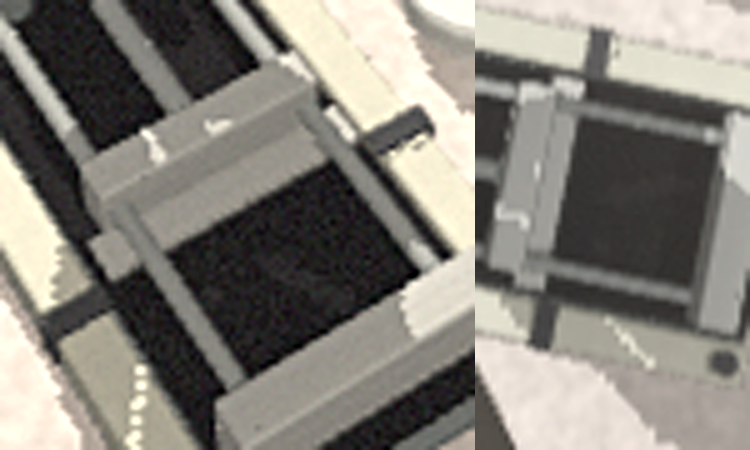

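The marks in the top half are at (598,53) and (544,325), with the toe front at about (584,88) and (545,280). In the side half the marks are at (400,130) and (75,313), with the toe front top corners at about (357,134) and (116,278). It is slightly short of the marks.

Run:
```python
from h import *
y=np.array([.231,.973]);c=np.array([.532,-.0789])
def f(n,p,o,z): return round(float((ray(n,[(p[0]+.5)/5-.5+o[0],(p[1]+.5)/5-.5+o[1]],z)[:2]-c)@y)*1e3,1)
print("top mk",[f("top",(U-475,V),(350,230),.022) for U,V in[(598,53),(544,325)]],"toe",[f("top",(U-475,V),(350,230),.025) for U,V in[(584,88),(545,280)]])
print("side mk",[f("side",p,(250,250),.022) for p in[(400,130),(75,313)]],"toe",[f("side",p,(250,250),.025) for p in[(357,134),(116,278)]])
```

```text
top mk [-47.3, -47.1] toe [-44.3, -43.9]
side mk [-49.0, -48.5] toe [-45.0, -47.1]
```

Top gives 3.1 mm left and side about 2.7 mm. A 7 mm rim stroke closes that.

>>> arm_command([
  [[-0.0023, -0.0097, 0], [0, 0, 0], 0],
  [[-0.0023, -0.0097, -0.01], [0, 0, 0], 0],
  [[-0.0023, -0.0097, -0.016], [0, 0, 0], 0],
  [[-0.0023, -0.0097, -0.02], [0, 0, 0], 0],
  [[-0.0023, -0.0097, -0.02], [0, 0, 0], 0],
  [[-0.0027, -0.0114, -0.02], [0, 0, 0], 0],
  [[-0.0031, -0.0131, -0.02], [0, 0, 0], 0],
  [[-0.0035, -0.0148, -0.02], [0, 0, 0], 0],
  [[-0.0039, -0.0165, -0.02], [0, 0, 0], 0],
  [[-0.0039, -0.0165, -0.02], [0, 0, 0], 0],
])

```text
clock: 9.3
tcp_pos: [0.5508, -0.0014, 0.0818]
orientation: [-3.118, 0.375, -0.001]
contact_force: [-1.3, 1.1, 9.8]
grip_width: 0.0002
```

>>> arm_command([
  [[0, 0, 0.03], [0, 0, 0], 0],
  [[0, 0, 0.06], [0, 0, 0], 0],
  [[0, 0, 0.1], [0, 0, 0], 0],
  [[0, 0.03, 0.12], [0, 0, 0], 0],
  [[0, 0.03, 0.12], [0, 0, 0], 0],
  [[0, 0.03, 0.12], [0, 0, 0], 0],
  [[0, 0.03, 0.12], [0, 0, 0], 0],
])

```text
clock: 10.0
tcp_pos: [0.5498, 0.027, 0.2]
orientation: [3.118, -0.377, -0.003]
contact_force: [-0.2, 0.2, 0.4]
grip_width: 0.0002
```

Run:
```python
from h import *
a=r.grab_frame("side");b=r.grab_frame("top");cv2.imwrite("pics/s4full.png",a);cv2.imwrite("pics/t4full.png",b)
f=lambda i:cv2.convertScaleAbs(cv2.resize(i,None,fx=5,fy=5,interpolation=2),alpha=1.5)
cv2.imwrite("pics/s4.png",np.hstack([f(a[250:340,250:345]),f(b[230:320,350:405])]))
A=cv2.imread("pics/side0.png")
d=cv2.absdiff(a,A)[165:320,310:440].max(2)>60;print("loose objects changed px",d.sum())
```

```text
loose objects changed px 70
```

View pics/s4.png

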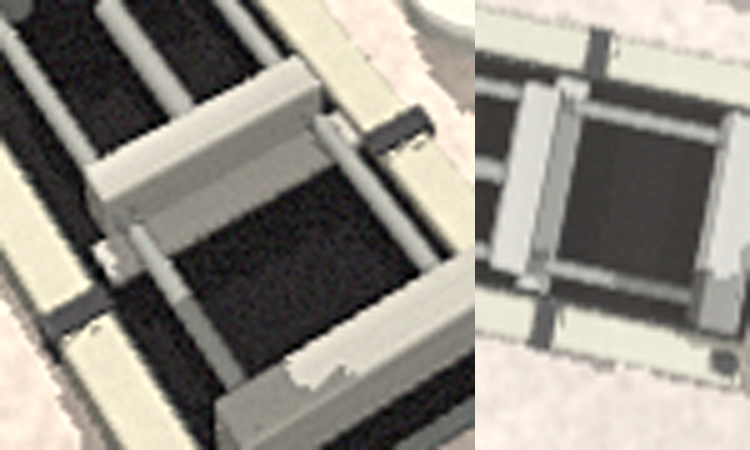

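The toe edge still looks slightly short. I'll measure it sub-pixel, with averaged intensity profiles along the jig's y axis.

```bash
cat > prof.py <<'E'
from h import *
C={"top":[.5335,-.0788],"side":[.5307,-.0789]}
y=np.array([.231,.973]);x=np.array([.973,-.231]);Y=np.arange(-70,-25,.25)/1e3
def prof(n,img,xs,z):
    g=cv2.cvtColor(img,cv2.COLOR_BGR2GRAY).astype(np.float32)
    P=np.array([[proj(n,np.r_[np.array(C[n])+a*x+b*y,z]) for b in Y] for a in xs],np.float32)
    return np.median(cv2.remap(g,P[...,0],P[...,1],cv2.INTER_LINEAR),0)
def run(n,img):
    p=prof(n,img,np.arange(-.024,.025,.002),.025)
    lo=np.median(p[(Y<-.052)&(Y>-.065)]);i=np.where(p>lo+22)[0];e=Y[i[Y[i]>-.06][0]]
    mk=[]
    for s in(-1,1):
        q=prof(n,img,s*np.arange(.048,.057,.002),.022);m=(Y>-.06)&(Y<-.037);h=(q[m].max()+q[m].min())/2;w=np.clip(h-q[m],0,None);mk.append((w*Y[m]).sum()/w.sum())
    print(n,"deck",lo,"edge %.1f"%(e*1e3),"marks",np.round(np.array(mk)*1e3,1),"jaw-gauge %.1f"%((e-np.mean(mk))*1e3),p[::8].astype(int))
E
python3 - <<'E'
from prof import *
for k in("0","4full"):
    pass
for f,n in(("s3full","side"),("s4full","side"),("t3full","top"),("t4full","top")): print(f);run(n,cv2.imread(f"pics/{f}.png"))
E
```

```text
s3fullTraceback (most recent call last):
  File "<stdin>", line 4, in <module>
  File "prof.py", line 9, in run
    p=prof(n,img,np.arange(-.024,.025,.002),.025)
  File "prof.py", line 6, in prof
    P=np.array([[proj(n,np.r_[np.array(C[n])+a*x+b*y,z]) for b in Y] for a in xs],np.float32)
                 ~~~~^^^^^^^^^^^^^^^^^^^^^^^^^^^^^^^^^^^
  File "h.py", line 7, in proj
    m=r.camera_model(name);T=np.array(m["camera_from_world"]);q=np.array(m["camera_matrix"])@(T[:3,:3]@p+T[:3,3]);return q[:2]/q[2]
ValueError: time passes only in moves, steps and waits
```

```bash
sed -i 's/r\.camera_model(name)/CM[name]/; 2a CM={n:r.camera_model(n) for n in("top","side")}' h.py
python3 - <<'E'
from prof import *
for f,n in(("s3full","side"),("s4full","side"),("t3full","top"),("t4full","top")): print(f);run(n,cv2.imread(f"pics/{f}.png"))
E
```

```text
s3full
side deck 20.208984 edge -47.5 marks [-48.4 -48.9] jaw-gauge 1.2 [ 20  21  21  21  20  20  19  19  21  19  16  35  87 101 100  99  99  99
  93  85  86  87  88]
s4full
side deck 19.161133 edge -49.2 marks [-48.7 -48.9] jaw-gauge -0.4 [26 26 23 19 20 18 18 19 19 16 29 79 96 97 96 95 95 90 82 82 83 84 89]
t3full
top deck 35.0 edge -45.0 marks [-47.2 -47.6] jaw-gauge 2.4 [ 35  35  35  35  35  35  35  34  34  34  34  34  42  86 105 104 104  98
 104 105 104 104 104]
t4full
top deck 39.53125 edge -46.8 marks [-47.3 -47.6] jaw-gauge 0.7 [ 42  42  42  42  41  39  39  39  39  39  39  44  85 109 109 108 103 125
 145 145 146 147 146]
```

The top profile puts the jaw at about +1.0 mm. The side gives -0.9 mm if it sees the toe's top edge, or +3.2 mm if it sees the lower one. Dead reckoning gives about +0.9 mm. A last small roll (5 mm of rim, since the previous short stroke yielded a bit less than nominal) should centre it.

>>> arm_command([
  [[0.0007, -0.0271, -0.05], [0, 0, 0], 0],
  [[0.0007, -0.0271, -0.09], [0, 0, 0], 0],
  [[0.0007, -0.0271, -0.11], [0, 0, 0], 0],
  [[0.0007, -0.0271, -0.116], [0, 0, 0], 0],
  [[0.0007, -0.0271, -0.12], [0, 0, 0], 0],
  [[0.0007, -0.0271, -0.12], [0, 0, 0], 0],
  [[0.0003, -0.0287, -0.12], [0, 0, 0], 0],
  [[-0.0001, -0.0303, -0.12], [0, 0, 0], 0],
  [[-0.0005, -0.0319, -0.12], [0, 0, 0], 0],
  [[-0.0005, -0.0319, -0.12], [0, 0, 0], 0],
])

```text
clock: 11.1
tcp_pos: [0.549, -0.0032, 0.0822]
orientation: [-3.119, 0.375, 0.003]
contact_force: [-5.4, 2.3, 8.8]
grip_width: 0.0
```

>>> arm_command([
  [[0, 0, 0.03], [0, 0, 0], 0],
  [[0, 0, 0.06], [0, 0, 0], 0],
  [[0, 0, 0.1], [0, 0, 0], 0],
  [[0, 0.03, 0.12], [0, 0, 0], 0],
  [[0, 0.03, 0.12], [0, 0, 0], 0],
  [[0, 0.03, 0.12], [0, 0, 0], 0],
  [[0, 0.03, 0.12], [0, 0, 0], 0],
])

```text
clock: 11.8
tcp_pos: [0.5496, 0.0251, 0.2008]
orientation: [3.118, -0.377, -0.002]
contact_force: [0.4, -0.7, 0.3]
grip_width: -0.0002
```

Run:
```python
from prof import *
a=r.grab_frame("side");b=r.grab_frame("top");run("side",a);run("top",b)
f=lambda i:cv2.convertScaleAbs(cv2.resize(i,None,fx=5,fy=5,interpolation=2),alpha=1.5)
cv2.imwrite("pics/s5.png",np.hstack([f(a[250:340,250:345]),f(b[230:320,350:405])]))
B=cv2.imread("pics/side0.png");print("changed px: bottle,dish,box",[(cv2.absdiff(a,B)[s].max(2)>60).sum() for s in(np.s_[168:215,315:342],np.s_[222:262,326:372],np.s_[255:320,360:434])])
```

```text
side deck 19.339844 edge -49.8 marks [-48.7 -48.8] jaw-gauge -1.0 [26 26 22 19 19 18 19 19 17 15 39 87 97 96 95 95 95 88 82 82 83 84 95]
top deck 39.341797 edge -47.2 marks [-47.3 -47.6] jaw-gauge 0.2 [ 42  42  42  42  40  39  39  39  39  38  39  49  95 109 108 108 103 131
 145 145 146 147 145]
changed px: bottle,dish,box [np.int64(0), np.int64(0), np.int64(0)]
```

View pics/s5.png

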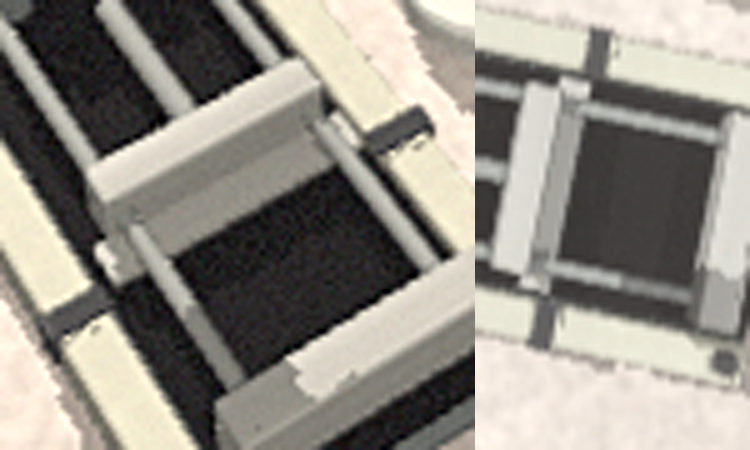

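The top view now shows the toe's front edge on the line between the mark centres (589 against 590.5 px, and 550 against 551.5 px), within about 0.5 mm. The side reading lies between -1.3 and +2.8 mm depending on which toe edge is seen, so every reading is inside ±4 mm. The hand is clear and the bottle, dish and box are unchanged, so I'm handing in.

```bash
python3 -c "
from h import *
o=r.get_obs();print(o['tcp_pos'],o['contact_force']);r.hand_in()"
```

```text
[0.54950778 0.02490206 0.20040765] [ 0.91602077 -0.2666733   0.2672098 ]
the job is handed in; nothing more can be done
```

I closed the jaw by about 41 mm using only the wheel: three long strokes and two short trims with the fingers shut. I then lifted the hand about 12 cm clear and handed the job in at about 12 s on the clock. `hand_in` gives no verdict, so I don't know the judged result.

**Final position:** The top camera puts the jaw's front edge about 0.5 mm short of the middle of the marks. The side camera doesn't fully agree. It gives about -1.3 mm if it sees the toe's upper edge and about +2.8 mm if it sees the lower one. All of these are inside ±4 mm, and I trusted the top view.

**Trim strokes:** Both moved the jaw less than the rim travel should have given. The first gave about 1.8 mm instead of 2.9 mm, and the second about 0.5 mm instead of 2 mm.

**Surroundings:** The bottle, dish and slide box showed no change in the side view against the start. The last contact-force readings were under 1 N per axis, as they are in free air.

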